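# Check three spring latches and tag the sound one

## Task

Push each of the three spring latches down by its black thumb pad until it clicks shut, feeling how much force it takes to let go. Only one is sound, releasing between 8 and 15 N; one of the others is too weak and one too stiff. When all three are shut, take the green tag from its wooden block and hang it by its window on the hook of the sound latch, and do not shove or knock over the green spray can behind them.

Things in the scene. Friction and masses are not known exactly. Their poses are not given: they have to be found in the camera images.
- latch_a: one of three look-alike spring latches on grey plates (200 x 84 x 10 mm) fixed to the bench; one has a weak, one a sound, one a stiff spring, in any order. Origin: centre of the plate's underside; x runs from the thumb-pad end (-x) to the hook end (+x), z up. Steel lever hinged at x -5, z 62 mm. Highest part between pad and hook: 72 mm.
- latch_a_lever (a joint): lever of latch_a: 0 = raised (open, 0.40 rad above level), 0.45 rad = pushed down (closed). Pushed at the pad, it resists most at the very start, ever less further on and not at all at 22 mm, then it snaps over by itself and stays closed (38 mm in all). The first peak is the release force: about 4.5, 11 or 18 N in the three.
- latch_a_pad (a point): centre of the top face of the black thumb pad (30 x 34 mm) on the -x end of the lever of latch_a; about 99 mm up when open, 61 mm when closed
- latch_a_hook (a point): where the top edge of the tag's window should rest on the tag hook of latch_a: x +60, z 143 mm of the plate, axes as the plate's. The hook is a 6 mm steel rod on a post at plate x +85 mm; its level part (top 143 mm) runs from x +81 to +40 mm along y = 0, then turns up to a tip at x +31 mm, top at 157 mm.
- latch_b: one of three look-alike spring latches on grey plates (200 x 84 x 10 mm) fixed to the bench; one has a weak, one a sound, one a stiff spring, in any order. Origin: centre of the plate's underside; x runs from the thumb-pad end (-x) to the hook end (+x), z up. Steel lever hinged at x -5, z 62 mm. Highest part between pad and hook: 72 mm.
- latch_b_lever (a joint): lever of latch_b: 0 = raised (open, 0.40 rad above level), 0.45 rad = pushed down (closed). Pushed at the pad, it resists most at the very start, ever less further on and not at all at 22 mm, then it snaps over by itself and stays closed (38 mm in all). The first peak is the release force: about 4.5, 11 or 18 N in the three.
- latch_b_pad (a point): centre of the top face of the black thumb pad (30 x 34 mm) on the -x end of the lever of latch_b; about 99 mm up when open, 61 mm when closed
- latch_b_hook (a point): where the top edge of the tag's window should rest on the tag hook of latch_b: x +60, z 143 mm of the plate, axes as the plate's. The hook is a 6 mm steel rod on a post at plate x +85 mm; its level part (top 143 mm) runs from x +81 to +40 mm along y = 0, then turns up to a tip at x +31 mm, top at 157 mm.
- latch_c: one of three look-alike spring latches on grey plates (200 x 84 x 10 mm) fixed to the bench; one has a weak, one a sound, one a stiff spring, in any order. Origin: centre of the plate's underside; x runs from the thumb-pad end (-x) to the hook end (+x), z up. Steel lever hinged at x -5, z 62 mm. Highest part between pad and hook: 72 mm.
- latch_c_lever (a joint): lever of latch_c: 0 = raised (open, 0.40 rad above level), 0.45 rad = pushed down (closed). Pushed at the pad, it resists most at the very start, ever less further on and not at all at 22 mm, then it snaps over by itself and stays closed (38 mm in all). The first peak is the release force: about 4.5, 11 or 18 N in the three.
- latch_c_pad (a point): centre of the top face of the black thumb pad (30 x 34 mm) on the -x end of the lever of latch_c; about 99 mm up when open, 61 mm when closed
- latch_c_hook (a point): where the top edge of the tag's window should rest on the tag hook of latch_c: x +60, z 143 mm of the plate, axes as the plate's. The hook is a 6 mm steel rod on a post at plate x +85 mm; its level part (top 143 mm) runs from x +81 to +40 mm along y = 0, then turns up to a tip at x +31 mm, top at 157 mm.
- tag_block: light wooden block, 60 x 84 x 36 mm, fixed to the bench, with a slot 13 x 64 x 30 mm deep in which the tag stands; origin: centre of its underside; slot along its y
- tag: green plastic tag, a plate 10 mm thick (its x), 60 mm wide (its y), 124 mm tall (its z), 80 g, standing in the slot; origin: centre of its underside. A window 44 mm wide and 40 mm high (z 36 to 76 mm) goes through it along x; above it a bar to z 84 mm, then a tab 30 mm wide (y), 10 mm thick, up to z 124 mm, to hold it by across its 30 mm width.
- tag_eye (a point): middle of the top edge of the tag's window (tag z 76 mm); rests on the hook rod when hung
- tag_grip (a point): middle of the tab, the place to hold the tag (tag z 107 mm)
- lube_can: green spray can with red cap, 52 mm across, 173 mm tall, loose bystander; origin: centre of its underside
Not all that is in view belongs to the job. Of the things shaped like the tag, the green one is meant.

How it is judged:
By the outcome, as a careful person would: the job done as asked, in the order asked, and still so for the second after the job is handed in, with the robot touching nothing.
It also fails if it takes over 72 s, if anything falls off the work surface, if the arm or the gripper's body presses on something with over 40 N, if the wrist force passes 120 N, or if a joint passes its speed limit or range.

## Robot

A 6-joint arm with a two-finger parallel gripper is mounted at the origin on a cart in front of the work surface, level with it; the furniture and walls round the work are solid. World frame = base frame: x ahead of the robot, y to its left, z up, the work surface at z = 0. Lengths are in m, angles in rad, forces in N, time in s.
With the tool pointing down it reaches from about 0.35 to 0.975 m from the base axis. Payload 4.9 kg.
Tool frame: the origin (TCP) lies at the very end of the fingers, on their centre line; the grasp point (between the pads) lies 19 mm behind it (manip.hold_point_z is the distance from the TCP to the grasp point, in m); z points along the fingers, x is the direction in which the jaws open and shut, and the axes are right-handed (so a half turn about z gives the same grasp; the last joint's range is limited). The gripper opens to 85 mm and grips with 20 to 120 N. Pads are 22 mm wide; open, the fingers measure 114 mm over their backs; the gripper's body (76 mm by 85 mm) begins 54 mm behind the grasp point. The pads swing forward as they close: fully open they stand 13 mm farther back than shut.
Start: joints at [1.169, 0.053, 1.613, -0, 1.476, -0.119], TCP at [0.174, 0.6, 0.231] pointing down, gripper open.
Joint ranges: [-3.01, 3.01], [-1.01, 2.22], [0.06, 2.58], [-1.02, 4.17], [0.09, 2.62], [-3.14, 3.14]. Speed limits (rad/s): [2.57, 2.57, 3.14, 3.14, 3.14, 3.14].

## Interface

Orientations are given as a unit quaternion [w, x, y, z].
In Python, from plant import manip gives the robot as it stands.
- The arm moves only by the shell command python3 -m handwheel 'ROWS' [OPENING]. ROWS is JSON, a list of rows, each an object of numbers: "dx", "dy", "dz": the shift along the tool's x, y, z in m; "ax", "ay", "az": the turn, a rotation vector about the tool's x, y, z in rad. In form: [{"dx": .., "dy": .., "dz": .., "ax": .., "ay": .., "az": ..}, ...]. A call has 1 to 5 rows; each row is the pose to reach, as a shift and turn from the pose commanded when the call began, along the tool's axes at that moment; what a row does not reach only later rows make up. A row lasts 1/8 s, in which the tool goes at most 62.5 mm and 10.7 degrees, less where a joint would pass 70% of its speed; a pose out of reach is approached as far as the arm can. A call with a gripper value outside its range is refused whole. OPENING is the closure in counts, from 0 (fully open) to 255 (shut), set as the call begins (- or left out, the last holds). The fingers move at their own pace and stop on an object; the grip force is fixed at half the most. Time passes only in rows, so rows that repeat a pose let the fingers close. It gives the time, the measured TCP pose, the force and the opening at its end, in the units of the state.
- manip.state(): the state, without advancing time (a new reading comes with each control period).
- manip.grab_frame(name): name is "side" or "top" or "wrist"; returns a dict with "image" (420x560x3 uint8, blue, green, red), "z_map" (420x560 float32, m along the optical axis (not along the pixel's ray), 0 where there is no reading), "K" (3x3 intrinsics, pixels), "xyz" and "rotation" of the camera in the world. Camera axes: x right, y up, looking along -z (the intrinsics and any distortion apply to the point x, -y, -z); pixel columns grow to the right and rows downward; lengths in m; the calibration is good to about 2 mm. A picture is of the moment at which its call begins.
- manip.job_done(): hands the job in, once; it reports no verdict.
The state is a dict: "time": time; "joint_pos": joint angles; "joint_vel": joint speeds; "joint_efforts": joint torques, N m; "tool_pos": TCP position; "tool_rot": TCP orientation; "contact_force": force on the tool from outside, world axes, zero at the start; "ft_torque": the same for the moment, N m; "gripper_width": opening from 0.0 (shut) to 1.0 (fully open).
Only numpy, scipy, OpenCV 4.12 (cv2) and the standard library are available. Lean on these libraries where they do the work, as an engineer would, in place of code of your own. Each camera call takes 0.05 s, during which the arm holds its last target.

## Working session

There is one attempt and no reset: what is moved stays moved. The work goes in short steps, Python scripts to look and compute and a shell command to move; the robot and the scene stay as the last step left them, time stands still between calls to the robot, and variables do not carry over. Pictures are saved under pics/ and viewed, and the job is handed in when it is done.

```bash
ls; mkdir -p pics; cat > h.py <<'E'
import numpy as np, cv2, pickle
from plant import manip
def grab(n,tag):
    f=manip.grab_frame(n); cv2.imwrite(f'pics/{tag}.png',f['image']); pickle.dump(f,open(f'pics/{tag}.pkl','wb')); return f
def load(tag): return pickle.load(open(f'pics/{tag}.pkl','rb'))
def px(f,u,v,z=None,height=None):
    K=f['K'];R=np.array(f['rotation']);
    if R.ndim==1 or R.shape!=(3,3):
        from scipy.spatial.transform import Rotation as Ro; q=R.ravel(); R=Ro.from_quat([q[1],q[2],q[3],q[0]]).as_matrix()
    d=np.array([(u-K[0,2])/K[0,0],-(v-K[1,2])/K[1,1],-1.])
    d=R@d; o=np.array(f['xyz'])
    if height is not None: s=(height-o[2])/d[2]
    else: s=f['z_map'][int(round(v)),int(round(u))] if z is None else z
    return o+s*d
def proj(f,p):
    R=np.array(f['rotation']);K=f['K']; c=R.T@(np.array(p)-f['xyz']); return K[0,2]+K[0,0]*c[0]/-c[2], K[1,2]+K[1,1]*c[1]/c[2]
E
python3 - <<'E'
from h import *
for n in('side','top','wrist'):
    f=grab(n,n+'0'); print(n,f['xyz'],f['rotation'],f['K'])
    print([k for k in f])
print(manip.state()); print(manip.hold_point_z)
E
```

```text
pics
side [0.43224042 0.87151269 0.86359111] [-0.09051828 -0.05160108  0.40123075  0.91003168] [[454.9444337    0.         286.00389533]
 [  0.         454.9444337  204.90860836]
 [  0.           0.           1.        ]]
['image', 'z_map', 'K', 'xyz', 'rotation']
top [0.51992361 0.05695401 1.22930297] [ 0.71481304  0.03871792 -0.01911382 -0.69798131] [[473.87400935   0.         277.17167592]
 [  0.         473.87400935 213.24635214]
 [  0.           0.           1.        ]]
['image', 'z_map', 'K', 'xyz', 'rotation']
wrist [0.09467773 0.62301891 0.37358593] [ 0.78911331 -0.12905247 -0.09579625  0.59284798] [[352.83206886   0.         277.40067322]
 [  0.         352.83206886 206.84486265]
 [  0.           0.           1.        ]]
['image', 'z_map', 'K', 'xyz', 'rotation']
{'time': 0.15, 'joint_pos': array([ 1.16897857e+00,  5.32117652e-02,  1.61398258e+00, -4.73592307e-06,
        1.47601355e+00, -1.18980190e-01]), 'joint_vel': array([ 0.00054172, -0.00051731, -0.00348898, -0.00112139, -0.00223889,
        0.00181037]), 'joint_efforts': array([ 3.14208410e-04, -3.94241488e+01, -3.70721877e+01, -1.01792614e-04,
        4.60654817e-03,  9.50026617e-06]), 'tool_pos': array([0.17422128, 0.5997145 , 0.230339  ]), 'tool_rot': array([ 4.06827585e-04,  7.99712550e-01,  6.00382533e-01, -6.97669752e-04]), 'contact_force': array([-0.19295274, -0.612952  ,  0.2273592 ]), 'ft_torque': array([-0.03053038, -0.02823345, -0.02463642]), 'gripper_width': 0.998342750761541}
0.0187
```

```bash
cat >> h.py <<'E'
def rot(q):
    from scipy.spatial.transform import Rotation as Ro
    return Ro.from_quat([q[1],q[2],q[3],q[0]]).as_matrix()
def proj(f,p):
    R=rot(f['rotation']);K=f['K']; c=R.T@(np.array(p)-f['xyz']); return K[0,2]+K[0,0]*c[0]/-c[2], K[1,2]+K[1,1]*c[1]/c[2]
E

```

```text
(no output)
```

View pics/top0.png

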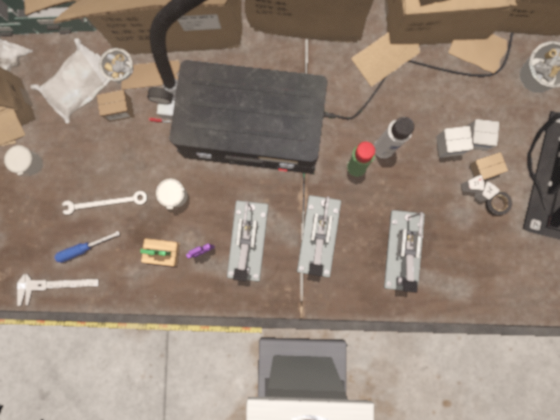

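View pics/side0.png

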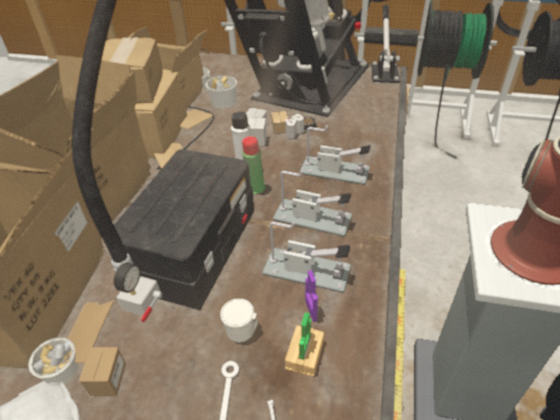

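```bash
python3 - <<'E'
from h import *
f=load('top0')
print(rot(f['rotation']).round(3)); print(proj(f,[0.174,.6,.23]),proj(f,[0,0,0]))
im=f['image'][180:310,130:440]
cv2.imwrite('pics/topc.png',cv2.resize(im,None,fx=2.58,fy=2.58,interpolation=cv2.INTER_CUBIC))
im=f['image'][190:300,220:350]
cv2.imwrite('pics/topc1.png',cv2.resize(im,None,fx=5,fy=5,interpolation=cv2.INTER_CUBIC))
im=f['image'][200:300,370:440]
cv2.imwrite('pics/topc2.png',cv2.resize(im,None,fx=5,fy=5,interpolation=cv2.INTER_CUBIC))
im=f['image'][225:280,130:220]
cv2.imwrite('pics/topc3.png',cv2.resize(im,None,fx=8,fy=8,interpolation=cv2.INTER_CUBIC))
E
```

```text
[[ 0.025  0.996 -0.081]
 [-0.999  0.023 -0.029]
 [-0.027  0.082  0.996]]
(np.float64(24.27869634243052), np.float64(412.9914480399916)) (np.float64(307.9988352328681), np.float64(462.1361266412602))
```

View pics/topc1.png

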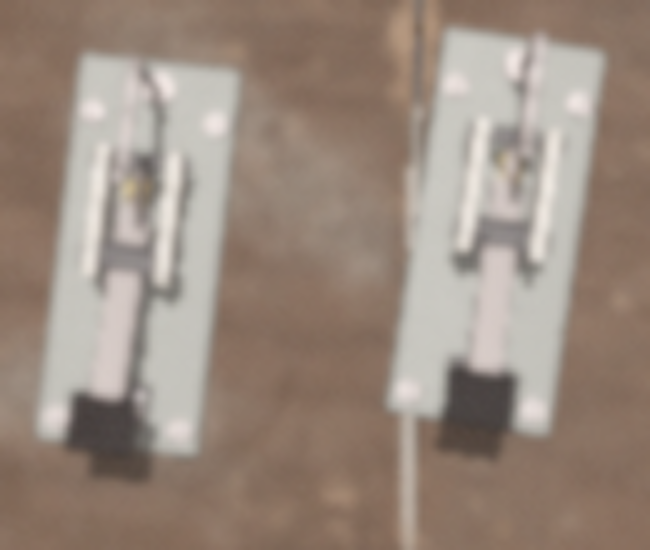

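View pics/topc2.png

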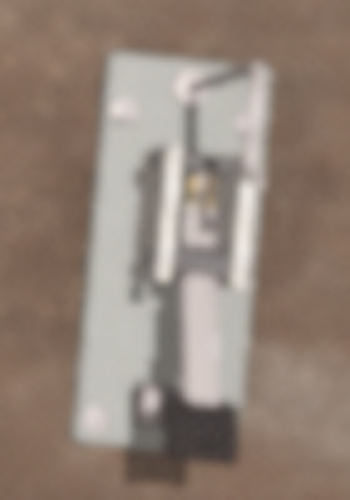

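View pics/topc3.png

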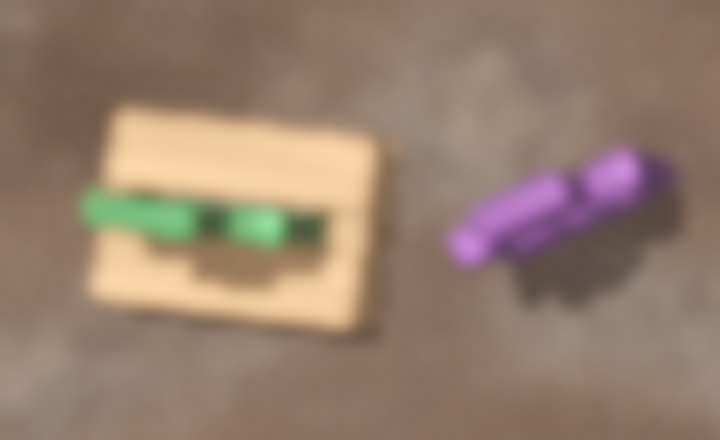

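View pics/wrist0.png

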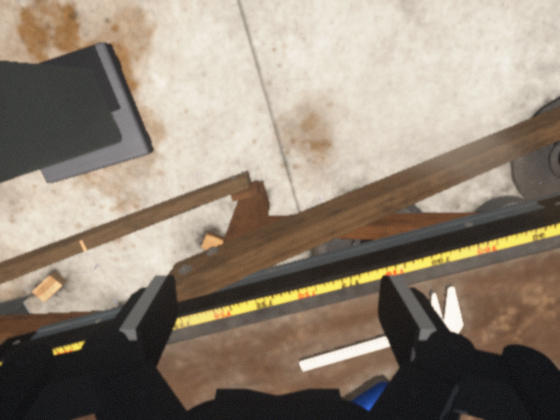

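```bash
python3 - <<'E'
from h import *
f=load('top0')
def c(lst,off,k): return [(u/k-.5+.5/k+off[0],v/k-.5+.5/k+off[1]) for u,v in lst]
P={'L':c([(80,53),(240,70),(200,455),(37,438)],(220,190),5),'M':c([(447,27),(605,50),(548,435),(388,408)],(220,190),5),
'R':c([(108,52),(270,68),(235,460),(75,440)],(370,200),5)}
for n,p in P.items():
    W=np.array([px(f,*q,height=.01) for q in p])
    ctr=W.mean(0); ax=(W[0]+W[1]-W[2]-W[3]); yaw=np.arctan2(ax[1],ax[0])
    print(n,ctr.round(4),'yaw',yaw.round(3),np.linalg.norm(W[0]-W[3]).round(3),np.linalg.norm(W[0]-W[1]).round(3),np.linalg.norm(W[1]-W[2]).round(3))
    x=np.array([np.cos(yaw),np.sin(yaw)])
    print('  pad? hook',(ctr[:2]+.06*x).round(4))
    # pad from depth: points near height .09-.105
W=np.array([px(f,*q,height=.036) for q in c([(112,103),(382,130),(358,332),(90,300)],(130,225),8)])
print('block',W.mean(0),W.round(4).tolist()); e=W[0]-W[1]; print('yaw of y',np.arctan2(e[1],e[0])-np.pi/2, np.linalg.norm(W[0]-W[1]),np.linalg.norm(W[1]-W[2]))
# dense cloud
vv,uu=np.mgrid[0:420,0:560]
Z=f['z_map'];K=f['K'];d=np.stack([(uu-K[0,2])/K[0,0],-(vv-K[1,2])/K[1,1],-np.ones_like(uu)],-1)
X=(d*Z[...,None])@rot(f['rotation']).T+f['xyz']; 
im=f['image'].astype(int)
for n,(u0,u1,v0,v1) in {'L':(230,255,262,288),'M':(305,325,258,285),'R':(395,420,276,296)}.items():
    s=X[v0:v1,u0:u1]; m=(s[...,2]>.075)&(im[v0:v1,u0:u1].sum(-1)<200)
    q=s[m]; print(n,'padpts',len(q),q.mean(0).round(4),q.min(0).round(3),q.max(0).round(3))
s=X[225:280,130:185]; col=im[225:280,130:185]; g=(col[...,1]>col[...,2]+30)
q=s[g]; t=q[q[:,2]>.11]; print('tab',len(t),t.mean(0),t.min(0),t.max(0)); t=q[(q[:,2]>.07)&(q[:,2]<.1)];print(len(t),t.mean(0) if len(t) else '')
col=im[140:180,345:380]; s=X[140:180,345:380]; r=(col[...,2]>col[...,1]+80)
q=s[r&(s[...,2]>.15)]; print('cap',q.mean(0),q.min(0),q.max(0))
E
```

```text
L [0.5483 0.1668 0.01  ] yaw -0.078 0.199 0.084 0.199
  pad? hook [0.6081 0.1622]
M [ 0.565  -0.0168  0.01  ] yaw -0.132 0.198 0.082 0.2
  pad? hook [ 0.6245 -0.0247]
R [ 0.532  -0.2335  0.01  ] yaw -0.083 0.198 0.083 0.2
  pad? hook [ 0.5918 -0.2385]
block [0.51344424 0.38765017 0.036     ] [[0.5481, 0.4286, 0.036], [0.5417, 0.3422, 0.036], [0.478, 0.3471, 0.036], [0.4859, 0.4326, 0.036]]
yaw of y -0.07448084117597698 0.08668604722148636 0.06384711425534882
L padpts 9 [0.4622 0.1781 0.1027] [0.452 0.166 0.097] [0.468 0.183 0.107]
M padpts 7 [ 0.4691 -0.0044  0.1026] [ 0.468 -0.013  0.099] [0.471 0.001 0.105]
R padpts 106 [ 0.4477 -0.2235  0.1012] [ 0.436 -0.24   0.092] [ 0.461 -0.21   0.108]
tab 48 [0.51315171 0.38641546 0.13002002] [0.50779737 0.37281813 0.11441214] [0.51708177 0.4025424  0.13627556]
32 [0.5115728  0.37232621 0.09049717]
cap [ 0.75251324 -0.10753442  0.17182728] [ 0.73312959 -0.12719776  0.16451758] [ 0.77355709 -0.08902311  0.17869153]
```

```bash
python3 - <<'E'
from h import *
f=load('side0')
im=f['image'][120:300,250:380]
cv2.imwrite('pics/sidec.png',cv2.resize(im,None,fx=4,fy=3.3,interpolation=cv2.INTER_CUBIC))
im=f['image'][260:385,280:350]
cv2.imwrite('pics/sidec2.png',cv2.resize(im,None,fx=4.5,fy=4.5,interpolation=cv2.INTER_CUBIC))
E
```

```text
(no output)
```

View pics/sidec.png

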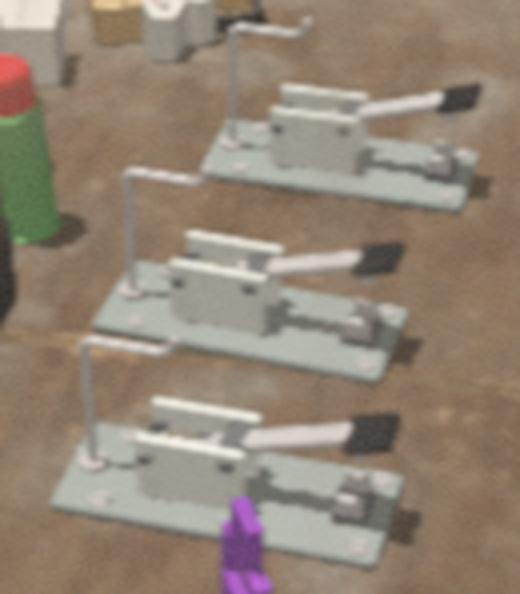

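View pics/sidec2.png

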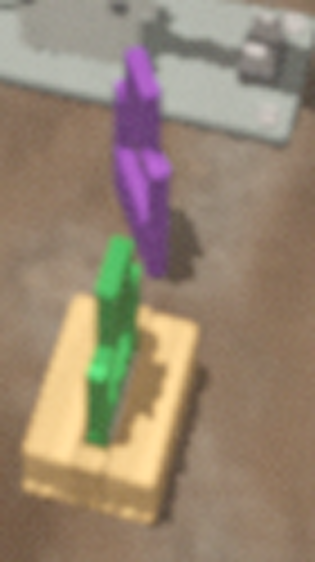

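```bash
cat > to.py <<'E'
import sys
from h import *
from scipy.spatial.transform import Rotation as Ro
# usage: to.py x y z yaw(of tool y in world, i.e. plate x dir)
s=manip.state(); R=rot(s['tool_rot'])
x,y,z,w=map(float,sys.argv[1:5])
X=np.array([-np.sin(w),np.cos(w),0]);Y=np.array([np.cos(w),np.sin(w),0]);T=np.stack([X,Y,[0,0,-1]],1)
d=R.T@(np.array([x,y,z])-s['tool_pos']); r=Ro.from_matrix(R.T@T).as_rotvec()
print('d',d.round(4),'r',r.round(4),'| t',round(s['time'],2),s['tool_pos'].round(4),'F',s['contact_force'].round(2),'w',round(s['gripper_width'],3))
E
python3 to.py .461 .1736 .17 -.078
```

```text
d [-0.3291  0.3943  0.0608] r [-0.0004  0.0016 -0.2048] | t 0.15 [0.1742 0.5997 0.2303] F [-0.19 -0.61  0.23] w 0.998
```

```bash
python3 -m handwheel '[{"dx":-0.033,"dy":0.039,"az":-0.04},{"dx":-0.066,"dy":0.079,"az":-0.08},{"dx":-0.1,"dy":0.118,"az":-0.12},{"dx":-0.132,"dy":0.158,"az":-0.16},{"dx":-0.165,"dy":0.197,"az":-0.205}]' 255; python3 to.py .461 .1736 .17 -.078
```

```text
d [-0.3291  0.3943  0.0608] r [-0.0004  0.0016 -0.2048] | t 0.15 [0.1742 0.5997 0.2303] F [-0.19 -0.61  0.23] w 0.998invalid input at $[0]: expected keys dx, dy, dz, ax, ay, az
```

All six keys are needed.

```bash
python3 -m handwheel '[{"dx":-0.033,"dy":0.039,"dz":0,"ax":0,"ay":0,"az":-0.04},{"dx":-0.066,"dy":0.079,"dz":0,"ax":0,"ay":0,"az":-0.08},{"dx":-0.1,"dy":0.118,"dz":0,"ax":0,"ay":0,"az":-0.12},{"dx":-0.132,"dy":0.158,"dz":0,"ax":0,"ay":0,"az":-0.16},{"dx":-0.165,"dy":0.197,"dz":0,"ax":0,"ay":0,"az":-0.205}]' 255; python3 to.py .461 .1736 .17 -.078
```

```text
time: 0.78
tool_pos: [0.3181, 0.3852, 0.231]
tool_rot: [0.0, 0.733, 0.68, -0.0]
contact_force: [0.3, 0.1, 0.6]
gripper_width: 0.002
d [-0.2001  0.1586  0.0611] r [0.     0.0002 0.0019] | t 0.78 [0.3181 0.3852 0.231 ] F [0.27 0.13 0.56] w 0.002
```

```bash
python3 -m handwheel '[{"dx":-0.04,"dy":0.032,"dz":0.012,"ax":0,"ay":0,"az":0},{"dx":-0.08,"dy":0.064,"dz":0.024,"ax":0,"ay":0,"az":0},{"dx":-0.12,"dy":0.096,"dz":0.036,"ax":0,"ay":0,"az":0},{"dx":-0.16,"dy":0.128,"dz":0.05,"ax":0,"ay":0,"az":0},{"dx":-0.2,"dy":0.159,"dz":0.061,"ax":0,"ay":0,"az":0}]' 255; python3 to.py .461 .1736 .11 -.078; python3 - <<'E'
from h import *
grab('wrist','w1');grab('side','s1')
E
```

```text
time: 1.4
tool_pos: [0.4609, 0.1734, 0.1695]
tool_rot: [-0.0, 0.734, 0.679, -0.0]
contact_force: [0.1, -0.1, -0.0]
gripper_width: 0.003
d [0.0002 0.0001 0.0595] r [-0.0004  0.      0.    ] | t 1.4 [0.4609 0.1734 0.1695] F [ 0.05 -0.06 -0.04] w 0.003
```

View pics/w1.png

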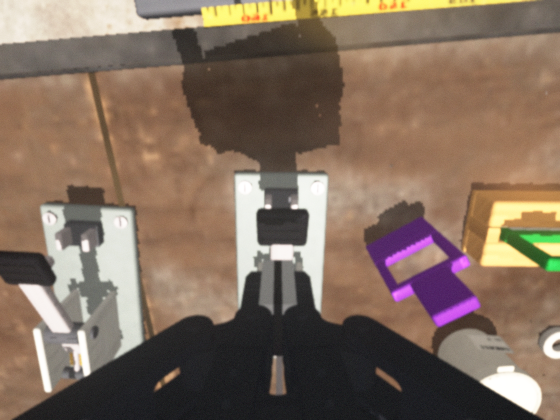

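View pics/s1.png

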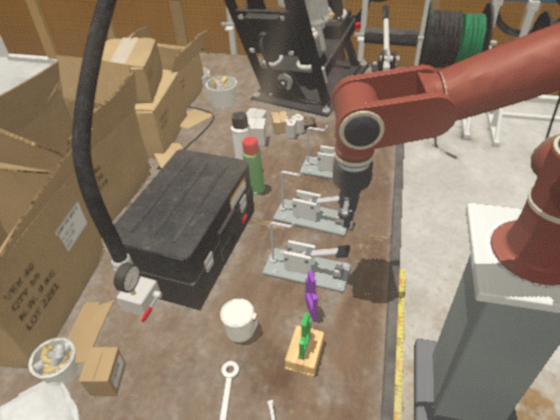

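```bash
python3 - <<'E'
from h import *
f=load('w1')
print('depth',px(f,283,226), 'h',px(f,283,226,height=.099))
print('plate pad-end corners',px(f,235,172,height=.01),px(f,327,171,height=.01))
print('M pad',px(f,27,270,height=.099),'M corners',px(f,42,206,height=.01),px(f,135,205,height=.01))
E
```

```text
depth [0.46179099 0.17719453 0.1022166 ] h [0.46306474 0.17715094 0.099     ]
plate pad-end corners [0.44435474 0.13769004 0.01      ] [0.44971394 0.21810579 0.01      ]
M pad [0.4816066  0.00126726 0.099     ] M corners [ 0.46201927 -0.03998038  0.01      ] [0.46760448 0.04407701 0.01      ]
```

```bash
python3 -m handwheel '[{"dx":0.001,"dy":0,"dz":0.03,"ax":0,"ay":0,"az":0},{"dx":0.002,"dy":0,"dz":0.06,"ax":0,"ay":0,"az":0},{"dx":0.002,"dy":0,"dz":0.062,"ax":0,"ay":0,"az":0}]' 255
for i in 1 2 3 4; do python3 -m handwheel '[{"dx":0,"dy":0,"dz":0.0015,"ax":0,"ay":0,"az":0},{"dx":0,"dy":0,"dz":0.0015,"ax":0,"ay":0,"az":0}]' | egrep 'pos|force'; done
```

```text
time: 1.88
tool_pos: [0.4583, 0.1771, 0.1057]
tool_rot: [-0.002, 0.734, 0.679, -0.002]
contact_force: [0.2, -0.3, 0.7]
gripper_width: -0.005
tool_pos: [0.4615, 0.1774, 0.1083]
contact_force: [0.0, 0.1, 0.2]
tool_pos: [0.4609, 0.1771, 0.1058]
contact_force: [-0.1, 0.2, 0.1]
tool_pos: [0.461, 0.177, 0.1044]
contact_force: [0.0, -1.2, 2.3]
tool_pos: [0.4611, 0.1771, 0.104]
contact_force: [-4.3, -0.1, 9.5]
```

```bash

for i in 1 2 3 4; do python3 -m handwheel '[{"dx":0,"dy":0,"dz":0.001,"ax":0,"ay":0,"az":0},{"dx":0,"dy":0,"dz":0.001,"ax":0,"ay":0,"az":0}]' | egrep 'pos|force'; done
```

```text
tool_pos: [0.4609, 0.1772, 0.1032]
contact_force: [-6.2, -1.3, 11.5]
tool_pos: [0.4604, 0.1772, 0.102]
contact_force: [-7.2, -0.5, 11.7]
tool_pos: [0.4598, 0.1772, 0.1007]
contact_force: [-8.1, -0.1, 11.6]
tool_pos: [0.4597, 0.1773, 0.0995]
contact_force: [-7.6, -0.5, 11.6]
```

```bash

for i in 1 2 3 4 5 6 ; do python3 -m handwheel '[{"dx":0,"dy":-0.0005,"dz":0.003,"ax":0,"ay":0,"az":0},{"dx":0,"dy":-0.0005,"dz":0.003,"ax":0,"ay":0,"az":0}]' | egrep 'pos|force'; done
```

```text
tool_pos: [0.461, 0.1774, 0.0968]
contact_force: [-2.3, -0.4, 8.9]
tool_pos: [0.4604, 0.1774, 0.0935]
contact_force: [-1.2, 0.5, 7.0]
tool_pos: [0.4597, 0.1775, 0.0901]
contact_force: [-0.9, 1.7, 5.0]
tool_pos: [0.4588, 0.1774, 0.0864]
contact_force: [0.0, 2.1, 3.0]
tool_pos: [0.4579, 0.177, 0.0826]
contact_force: [0.0, 1.3, 0.9]
tool_pos: [0.457, 0.1769, 0.0794]
contact_force: [0.1, -0.1, -0.3]
```

```bash
python3 -m handwheel '[{"dx":0,"dy":0,"dz":-0.05,"ax":0,"ay":0,"az":0},{"dx":0,"dy":0,"dz":-0.09,"ax":0,"ay":0,"az":0}]'; python3 to.py .478 -.001 .17 -.12;python3 - <<'E'
from h import *
grab('wrist','w2')
E
```

```text
time: 5.62
tool_pos: [0.4574, 0.177, 0.1711]
tool_rot: [-0.0, 0.734, 0.679, -0.0]
contact_force: [-0.4, -0.6, 0.2]
gripper_width: 0.003
d [-0.1759  0.0344  0.0011] r [-0.0007  0.0006  0.0422] | t 5.62 [0.4574 0.177  0.1711] F [-0.39 -0.59  0.24] w 0.003
```

View pics/w2.png

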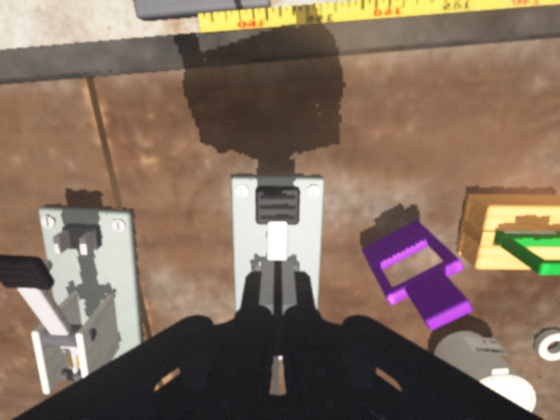

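```bash
python3 -m handwheel '[{"dx":-0.05,"dy":0.01,"dz":0,"ax":0,"ay":0,"az":0.01},{"dx":-0.1,"dy":0.02,"dz":0,"ax":0,"ay":0,"az":0.02},{"dx":-0.15,"dy":0.03,"dz":0,"ax":0,"ay":0,"az":0.03},{"dx":-0.176,"dy":0.034,"dz":0,"ax":0,"ay":0,"az":0.042},{"dx":-0.176,"dy":0.034,"dz":0,"ax":0,"ay":0,"az":0.042}]'; python3 to.py .478 -.001 .11 -.12;python3 - <<'E'
from h import *
grab('wrist','w3')
E
```

```text
time: 6.3
tool_pos: [0.4777, -0.0023, 0.1698]
tool_rot: [-0.0, 0.749, 0.662, -0.0]
contact_force: [-0.3, 0.3, -0.4]
gripper_width: 0.005
d [0.0014 0.0002 0.0598] r [-0.0007  0.0001 -0.0031] | t 6.3 [ 0.4777 -0.0023  0.1698] F [-0.27  0.29 -0.38] w 0.005
```

View pics/w3.png

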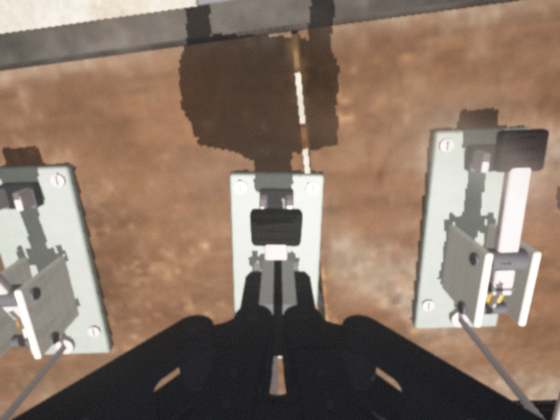

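```bash
python3 - <<'E'
from h import *
f=load('w3')
for u,v in [(520,150),(276,227),(17,195),(515,210)]: print(px(f,u,v))
f=grab('top','t3'); grab('side','s3')
cv2.imwrite('pics/t3c.png',cv2.resize(f['image'][180:310,220:440],None,fx=3.5,fy=3.5,interpolation=2))
E
```

```text
[0.45717423 0.17326903 0.06384116]
[ 0.47932122 -0.00324024  0.10133228]
[ 0.45073146 -0.21191828  0.03838929]
[0.50208141 0.17320216 0.06469345]
```

View pics/t3c.png

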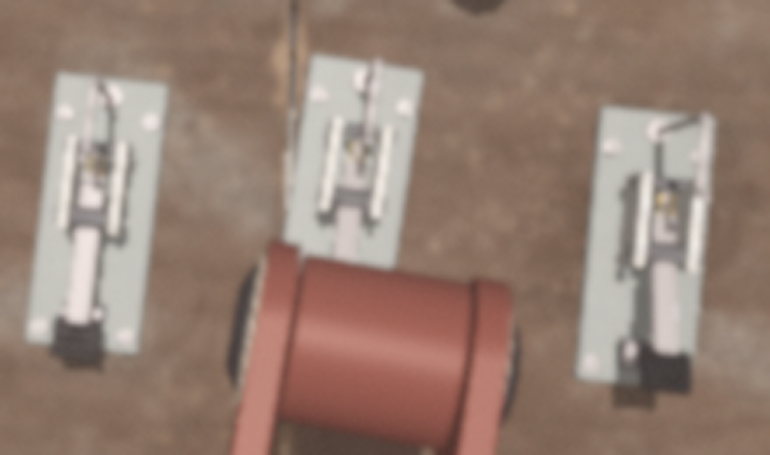

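View pics/s3.png

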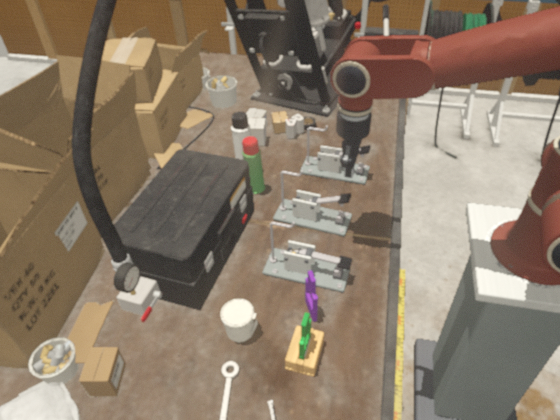

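```bash
python3 -m handwheel '[{"dx":0,"dy":0,"dz":0.03,"ax":0,"ay":0,"az":0},{"dx":0,"dy":0,"dz":0.06,"ax":0,"ay":0,"az":0},{"dx":0,"dy":0,"dz":0.0625,"ax":0,"ay":0,"az":0},{"dx":0,"dy":0,"dz":0.0625,"ax":0,"ay":0,"az":0}]' 255
for i in 1 2 3 4 5 6 7 8; do python3 -m handwheel '[{"dx":0,"dy":0,"dz":0.001,"ax":0,"ay":0,"az":0},{"dx":0,"dy":0,"dz":0.001,"ax":0,"ay":0,"az":0}]' | egrep 'pos|force'; done
```

```text
time: 6.95
tool_pos: [0.4782, -0.0003, 0.1085]
tool_rot: [0.0, 0.748, 0.664, 0.0]
contact_force: [-0.7, -0.0, 0.1]
gripper_width: -0.003
tool_pos: [0.4786, -0.0009, 0.1079]
contact_force: [-0.3, -1.0, -0.5]
tool_pos: [0.4779, -0.001, 0.1059]
contact_force: [0.4, -0.0, 0.6]
tool_pos: [0.4778, -0.0009, 0.1047]
contact_force: [0.5, -0.0, -0.6]
tool_pos: [0.478, -0.0009, 0.1043]
contact_force: [-2.2, -0.6, 3.6]
tool_pos: [0.478, -0.0009, 0.104]
contact_force: [-4.1, 1.3, 8.6]
tool_pos: [0.4781, -0.0009, 0.1038]
contact_force: [-6.4, 0.1, 13.2]
tool_pos: [0.4782, -0.0009, 0.1037]
contact_force: [-10.1, 0.6, 17.9]
tool_pos: [0.478, -0.0009, 0.1031]
contact_force: [-10.6, 1.8, 20.8]
```

```bash

for i in 1 2 3 4 5 6 7 8 9 10 11; do python3 -m handwheel '[{"dx":0,"dy":-0.0005,"dz":0.003,"ax":0,"ay":0,"az":0},{"dx":0,"dy":-0.0005,"dz":0.003,"ax":0,"ay":0,"az":0}]' | egrep 'pos|force'; done
```

```text
tool_pos: [0.4762, -0.0006, 0.099]
contact_force: [-12.6, 1.1, 16.9]
tool_pos: [0.4787, -0.001, 0.0967]
contact_force: [-2.8, 0.3, 13.2]
tool_pos: [0.4783, -0.001, 0.0933]
contact_force: [-2.6, -0.1, 10.5]
tool_pos: [0.4772, -0.0008, 0.0895]
contact_force: [-0.8, 0.6, 8.1]
tool_pos: [0.4762, -0.0007, 0.0857]
contact_force: [-0.5, -0.3, 4.2]
tool_pos: [0.475, -0.0006, 0.0815]
contact_force: [1.1, -0.2, 1.2]
tool_pos: [0.4736, -0.0004, 0.0778]
contact_force: [-0.2, 0.4, -0.5]
tool_pos: [0.4734, -0.0004, 0.0752]
contact_force: [-0.0, -0.3, 0.2]
tool_pos: [0.4732, -0.0003, 0.0725]
contact_force: [0.2, 0.6, -0.9]
tool_pos: [0.4727, -0.0002, 0.0695]
contact_force: [-0.3, 0.4, -0.6]
tool_pos: [0.4722, -0.0002, 0.0665]
contact_force: [0.0, 0.1, -0.1]
```

Snapped over. Now R (pad about (.4455, -.2245)).

```bash
python3 -m handwheel '[{"dx":0,"dy":0,"dz":-0.05,"ax":0,"ay":0,"az":0},{"dx":0,"dy":0,"dz":-0.103,"ax":0,"ay":0,"az":0},{"dx":0,"dy":0,"dz":-0.103,"ax":0,"ay":0,"az":0}]'; python3 to.py .4455 -.2235 .17 -.08
```

```text
time: 12.08
tool_pos: [0.4758, -0.0007, 0.1756]
tool_rot: [0.004, 0.748, 0.664, 0.003]
contact_force: [-0.5, -0.3, -0.1]
gripper_width: 0.003
d [-0.2248 -0.0036  0.0057] r [ 0.0108  0.0006 -0.0397] | t 12.07 [ 0.4758 -0.0007  0.1756] F [-0.53 -0.35 -0.06] w 0.003
```

```bash
python3 -m handwheel '[{"dx":-0.05,"dy":-0.001,"dz":0,"ax":0,"ay":0,"az":-0.01},{"dx":-0.1,"dy":-0.002,"dz":0,"ax":0,"ay":0,"az":-0.02},{"dx":-0.15,"dy":-0.003,"dz":0,"ax":0,"ay":0,"az":-0.03},{"dx":-0.2,"dy":-0.0036,"dz":0,"ax":0,"ay":0,"az":-0.04},{"dx":-0.225,"dy":-0.0036,"dz":0,"ax":0,"ay":0,"az":-0.04}]'; python3 -m handwheel '[{"dx":0,"dy":0,"dz":0,"ax":0,"ay":0,"az":0}]'; python3 to.py .4455 -.2235 .11 -.08;python3 - <<'E'
from h import *
grab('wrist','w4')
E
```

```text
time: 12.7
tool_pos: [0.4409, -0.225, 0.1686]
tool_rot: [-0.001, 0.736, 0.677, -0.0]
contact_force: [0.0, 1.6, -0.7]
gripper_width: -0.004
time: 12.82
tool_pos: [0.4412, -0.2242, 0.1686]
tool_rot: [-0.001, 0.736, 0.677, -0.0]
contact_force: [-0.1, 0.6, -0.8]
gripper_width: -0.002
d [0.001  0.0044 0.0586] r [-0.0017 -0.001  -0.0028] | t 12.82 [ 0.4412 -0.2242  0.1686] F [-0.09  0.63 -0.77] w -0.002
```

View pics/w4.png

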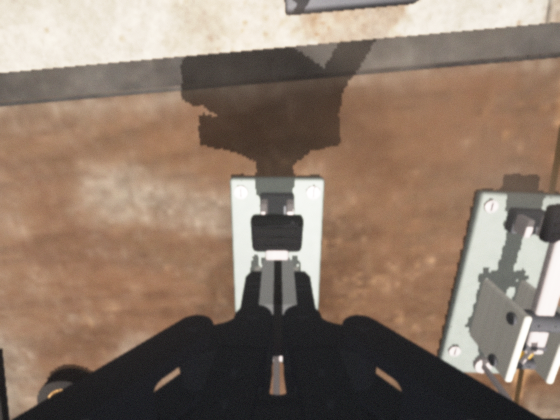

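```bash
python3 - <<'E'
from h import *
f=load('w4'); print(px(f,277,232),px(f,552,222))
E
python3 -m handwheel '[{"dx":0,"dy":0.003,"dz":0.03,"ax":0,"ay":0,"az":0},{"dx":0,"dy":0.003,"dz":0.058,"ax":0,"ay":0,"az":0},{"dx":0,"dy":0.003,"dz":0.061,"ax":0,"ay":0,"az":0},{"dx":0,"dy":0.003,"dz":0.061,"ax":0,"ay":0,"az":0}]' 255
for i in 1 2 3 4 5 6 7 8; do python3 -m handwheel '[{"dx":0,"dy":0,"dz":0.001,"ax":0,"ay":0,"az":0},{"dx":0,"dy":0,"dz":0.001,"ax":0,"ay":0,"az":0}]' | egrep 'pos|force'; done
```

```text
[ 0.4458457  -0.22449947  0.10121154] [ 0.47124225 -0.01704216  0.06180375]
time: 13.38
tool_pos: [0.4453, -0.2228, 0.1092]
tool_rot: [0.0, 0.734, 0.679, 0.0]
contact_force: [0.4, -0.1, 0.8]
gripper_width: -0.002
tool_pos: [0.4456, -0.2237, 0.109]
contact_force: [0.4, -0.4, 0.4]
tool_pos: [0.445, -0.2235, 0.107]
contact_force: [-0.1, -0.4, 0.8]
tool_pos: [0.4449, -0.2234, 0.1056]
contact_force: [-0.6, 0.4, 0.2]
tool_pos: [0.4449, -0.2234, 0.1047]
contact_force: [-0.6, 0.3, -1.0]
tool_pos: [0.4451, -0.2235, 0.1043]
contact_force: [-0.8, 1.6, 3.5]
tool_pos: [0.4446, -0.2235, 0.1032]
contact_force: [-3.8, 1.1, 4.7]
tool_pos: [0.4445, -0.2235, 0.1021]
contact_force: [-2.5, 0.3, 5.7]
tool_pos: [0.4446, -0.2236, 0.1011]
contact_force: [-3.6, 0.8, 4.5]
```

Weak (~5 N). So L (~11.7 N) is sound.

```bash

for i in 1 2 3 4 5 6 7; do python3 -m handwheel '[{"dx":0,"dy":-0.0007,"dz":0.004,"ax":0,"ay":0,"az":0},{"dx":0,"dy":-0.0007,"dz":0.005,"ax":0,"ay":0,"az":0}]' | egrep 'pos|force'; done
python3 -m handwheel '[{"dx":0,"dy":0,"dz":-0.05,"ax":0,"ay":0,"az":0},{"dx":0,"dy":0,"dz":-0.1,"ax":0,"ay":0,"az":0},{"dx":0,"dy":0,"dz":-0.16,"ax":0,"ay":0,"az":0},{"dx":0,"dy":0,"dz":-0.16,"ax":0,"ay":0,"az":0}]'
python3 - <<'E'
from h import *
f=grab('wrist','w5')
f=grab('side','s5');cv2.imwrite('pics/s5c.png',cv2.resize(f['image'][110:300,250:400],None,fx=4,fy=3,interpolation=2))
E
python3 to.py .5132 .3864 .23 -.0745
```

```text
tool_pos: [0.4444, -0.2237, 0.0958]
contact_force: [-0.5, -0.2, 2.8]
tool_pos: [0.4434, -0.2233, 0.0902]
contact_force: [-0.8, -0.7, 2.0]
tool_pos: [0.4425, -0.223, 0.085]
contact_force: [0.2, -0.1, 0.6]
tool_pos: [0.4418, -0.2228, 0.08]
contact_force: [-0.8, 0.6, 0.7]
tool_pos: [0.4412, -0.2229, 0.0752]
contact_force: [-0.2, 0.5, 0.1]
tool_pos: [0.4405, -0.2229, 0.0704]
contact_force: [-0.1, -0.0, -0.2]
tool_pos: [0.4398, -0.2229, 0.0654]
contact_force: [-0.8, -0.4, 0.5]
time: 17.62
tool_pos: [0.4428, -0.225, 0.2328]
tool_rot: [0.006, 0.735, 0.678, 0.001]
contact_force: [-0.0, 0.6, -0.4]
gripper_width: -0.002
d [ 0.6135  0.024  -0.004 ] r [ 0.0015  0.001  -0.0053] | t 17.73 [ 0.4404 -0.2232  0.2265] F [-0.58 -0.54 -0.42] w 0.0
```

View pics/w5.png

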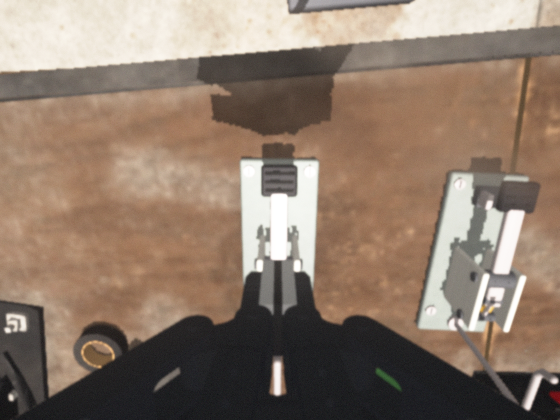

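View pics/s5c.png

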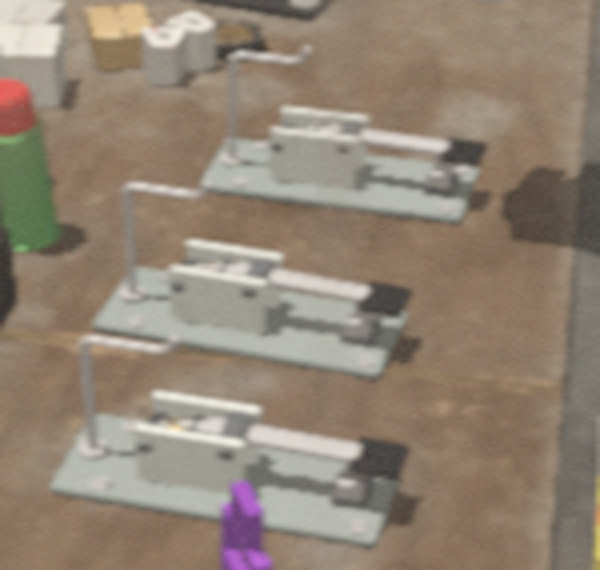

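```bash
python3 -m handwheel '[{"dx":0.055,"dy":0.003,"dz":0,"ax":0,"ay":0,"az":0},{"dx":0.11,"dy":0.006,"dz":-0.005,"ax":0,"ay":0,"az":0},{"dx":0.165,"dy":0.008,"dz":-0.01,"ax":0,"ay":0,"az":0},{"dx":0.22,"dy":0.01,"dz":-0.015,"ax":0,"ay":0,"az":0},{"dx":0.275,"dy":0.012,"dz":-0.015,"ax":0,"ay":0,"az":0}]'|head -2
python3 -m handwheel '[{"dx":0.055,"dy":0.003,"dz":0,"ax":0,"ay":0,"az":0},{"dx":0.11,"dy":0.006,"dz":0,"ax":0,"ay":0,"az":0},{"dx":0.165,"dy":0.008,"dz":0,"ax":0,"ay":0,"az":0},{"dx":0.22,"dy":0.01,"dz":0,"ax":0,"ay":0,"az":0},{"dx":0.275,"dy":0.012,"dz":0,"ax":0,"ay":0,"az":0}]' |head -2
python3 -m handwheel '[{"dx":0.04,"dy":0,"dz":0,"ax":0,"ay":0,"az":0},{"dx":0.063,"dy":0,"dz":0,"ax":0,"ay":0,"az":0},{"dx":0.063,"dy":0,"dz":0,"ax":0,"ay":0,"az":0}]' 0
python3 to.py .5132 .3864 .23 -.0745
python3 - <<'E'
from h import *
f=grab('wrist','w6')
E
```

```text
time: 18.35
tool_pos: [0.473, 0.0519, 0.2388]
time: 18.98
tool_pos: [0.5067, 0.3247, 0.2378]
time: 19.35
tool_pos: [0.5122, 0.3864, 0.2389]
tool_rot: [-0.0, 0.734, 0.679, -0.002]
contact_force: [0.8, -0.5, -0.4]
gripper_width: 0.636
d [0.0001 0.001  0.0089] r [-0.0024  0.0021 -0.0038] | t 19.35 [0.5122 0.3864 0.2389] F [ 0.8  -0.48 -0.43] w 0.636
```

View pics/w6.png

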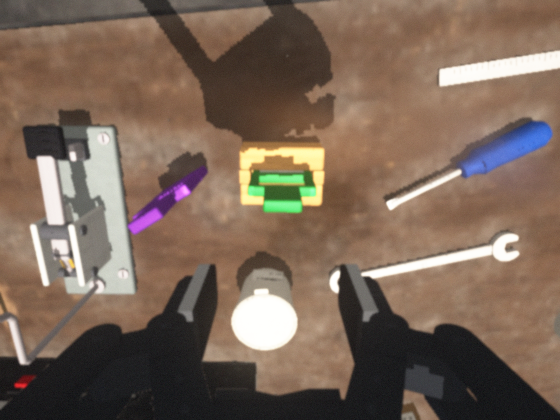

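```bash
python3 - <<'E'
from h import *
f=load('w6'); cv2.imwrite('pics/w6c.png',cv2.resize(f['image'][135:225,230:335],None,fx=6,fy=6,interpolation=2))
print('cup',px(f,265,315))
E
```

```text
cup [0.65204512 0.36236137 0.06773333]
```

View pics/w6c.png

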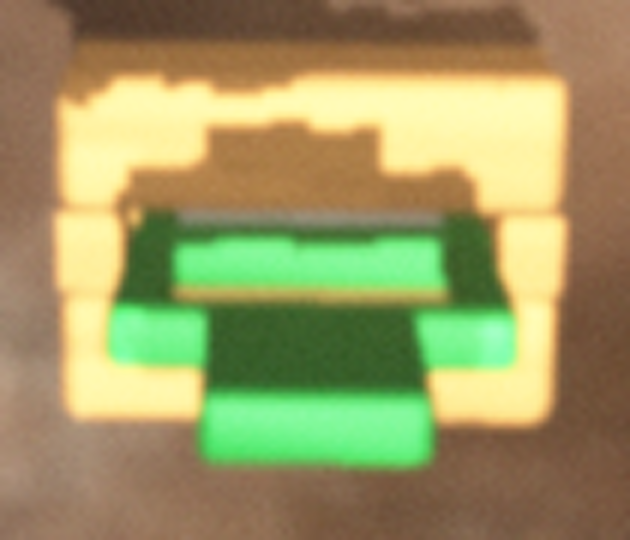

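```bash
python3 - <<'E'
from h import *
f=load('w6')
W=[px(f,u/6-.42+230,v/6-.42+135,height=.13) for u,v in [(205,395),(430,395),(432,465),(203,463)]]
print(np.round(W,4),np.mean(W,0).round(4))
print(px(f,283,207))
W=np.array([px(f,u/6-.42+230,v/6-.42+135,height=.09) for u,v in [(110,308),(515,308),(515,365),(110,365)]])
print(W.round(4),W.mean(0))
e=W[1]-W[0]+W[2]-W[3];print(np.arctan2(-e[0],e[1]))
E
python3 to.py .513 .387 .095 -.0745
```

```text
[[0.5077 0.3765 0.13  ]
 [0.5098 0.4045 0.13  ]
 [0.5191 0.4043 0.13  ]
 [0.5166 0.3755 0.13  ]] [0.5133 0.3902 0.13  ]
[0.51376317 0.39053898 0.13064226]
[[0.506  0.3615 0.09  ]
 [0.5105 0.4191 0.09  ]
 [0.5189 0.4188 0.09  ]
 [0.5144 0.3606 0.09  ]] [0.51244443 0.39000971 0.09      ]
-0.07745853499390945
d [0.0018 0.0007 0.1444] r [-0.0018  0.002  -0.005 ] | t 19.4 [0.5125 0.3855 0.2394] F [-0.5   0.82  0.51] w 0.724
```

```bash
python3 -m handwheel '[{"dx":0.0035,"dy":0.0005,"dz":0.04,"ax":0,"ay":0,"az":0},{"dx":0.0035,"dy":0.0005,"dz":0.08,"ax":0,"ay":0,"az":0},{"dx":0.0035,"dy":0.0005,"dz":0.11,"ax":0,"ay":0,"az":0},{"dx":0.0035,"dy":0.0005,"dz":0.135,"ax":0,"ay":0,"az":0},{"dx":0.0035,"dy":0.0005,"dz":0.135,"ax":0,"ay":0,"az":0}]' 0; python3 to.py .513 .389 .095 -.0765; python3 - <<'E'
from h import *
f=grab('wrist','w7')
E
```

```text
time: 20.02
tool_pos: [0.5121, 0.3869, 0.1029]
tool_rot: [-0.0, 0.735, 0.678, -0.003]
contact_force: [0.9, 0.1, -0.0]
gripper_width: 1.001
d [0.0022 0.0007 0.0079] r [-0.0047  0.0037 -0.005 ] | t 20.02 [0.5121 0.3869 0.1029] F [ 0.87  0.07 -0.03] w 1.001
```

View pics/w7.png

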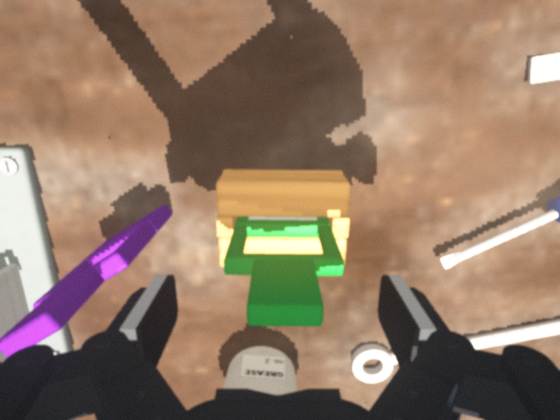

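```bash
python3 - <<'E'
from h import *
f=load('w7')
for p in [(20,335),(60,300),(160,215),(40,350)]: print(px(f,*p).round(3))
E
python3 -m handwheel '[{"dx":0.003,"dy":0.0007,"dz":0.004,"ax":0,"ay":0,"az":-0.003},{"dx":0.003,"dy":0.0007,"dz":0.008,"ax":0,"ay":0,"az":-0.004},{"dx":0.003,"dy":0.0007,"dz":0.008,"ax":0,"ay":0,"az":-0.004}]' 0
python3 -m handwheel '[{"dx":0,"dy":0,"dz":0,"ax":0,"ay":0,"az":0},{"dx":0,"dy":0,"dz":0,"ax":0,"ay":0,"az":0},{"dx":0,"dy":0,"dz":0,"ax":0,"ay":0,"az":0},{"dx":0,"dy":0,"dz":0,"ax":0,"ay":0,"az":0},{"dx":0,"dy":0,"dz":0,"ax":0,"ay":0,"az":0}]' 255;python3 - <<'E'
from h import *
f=grab('wrist','w8')
E
```

```text
[0.518 0.279 0.124]
[0.508 0.293 0.115]
[0.504 0.307 0.021]
[0.493 0.322 0.166]
time: 20.45
tool_pos: [0.5146, 0.3925, 0.098]
tool_rot: [0.0, 0.733, 0.68, 0.0]
contact_force: [-0.3, -0.3, -0.7]
gripper_width: 1.003
time: 21.08
tool_pos: [0.5146, 0.3925, 0.0979]
tool_rot: [-0.0, 0.733, 0.68, 0.0]
contact_force: [-0.7, -0.3, 0.3]
gripper_width: 0.345
```

View pics/w8.png

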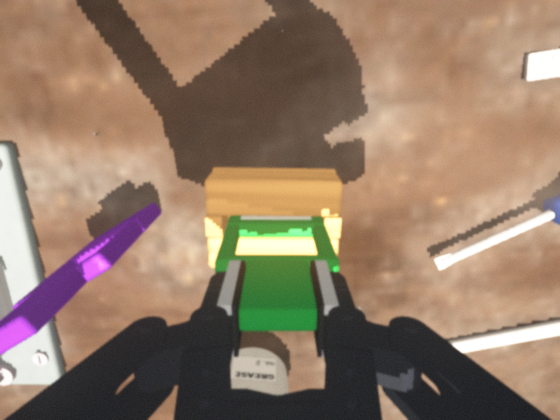

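```bash
python3 - <<'E'
from h import *
f=load('top0')
for u in (200,230,250,270,300): print(u,[px(f,u,v).round(3).tolist() for v in (150,160,168,175)])
f=load('s5')
R=rot(f['rotation'])
E
```

```text
200 [[0.75, 0.27, 0.157], [0.752, 0.295, 0.024], [0.734, 0.298, 0.006], [0.717, 0.298, -0.0]]
230 [[0.745, 0.196, 0.188], [0.734, 0.204, 0.125], [0.736, 0.219, 0.005], [0.719, 0.219, -0.003]]
250 [[0.745, 0.151, 0.191], [0.731, 0.154, 0.147], [0.738, 0.167, -0.0], [0.719, 0.166, 0.001]]
270 [[0.746, 0.106, 0.187], [0.731, 0.108, 0.148], [0.732, 0.112, 0.037], [0.72, 0.114, 0.002]]
300 [[0.748, 0.04, 0.187], [0.725, 0.039, 0.185], [0.725, 0.037, 0.089], [0.722, 0.035, -0.001]]
```

```bash
python3 -m handwheel '[{"dx":0,"dy":0,"dz":-0.02,"ax":0,"ay":0,"az":0},{"dx":0,"dy":0,"dz":-0.05,"ax":0,"ay":0,"az":0},{"dx":0,"dy":0,"dz":-0.09,"ax":0,"ay":0,"az":0},{"dx":0,"dy":0,"dz":-0.14,"ax":0,"ay":0,"az":0},{"dx":0,"dy":0,"dz":-0.14,"ax":0,"ay":0,"az":0}]'; python3 to.py .515 .17 .24 -.078; python3 - <<'E'
from h import *
f=grab('wrist','w9'); f=grab('side','s9')
E
```

```text
time: 21.75
tool_pos: [0.5171, 0.3941, 0.2462]
tool_rot: [0.001, 0.733, 0.68, 0.006]
contact_force: [0.2, 0.0, -1.3]
gripper_width: 0.342
d [-0.2237  0.0148  0.0047] r [ 0.0101 -0.0072  0.0023] | t 21.75 [0.5171 0.3941 0.2462] F [ 0.24  0.   -1.28] w 0.342
```

View pics/w9.png

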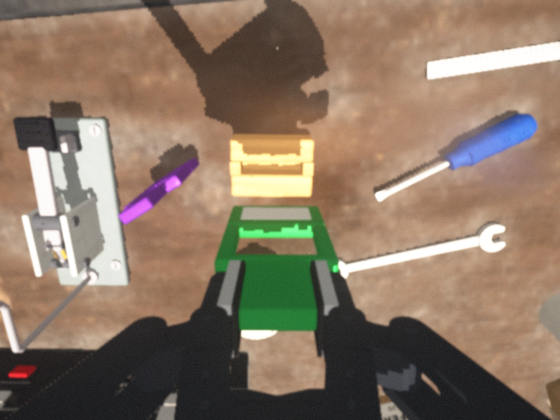

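View pics/s9.png

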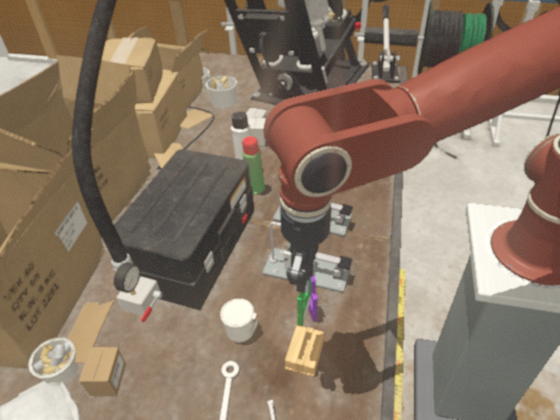

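```bash
python3 -m handwheel '[{"dx":-0.04,"dy":0.003,"dz":0,"ax":0,"ay":0,"az":0},{"dx":-0.08,"dy":0.006,"dz":0,"ax":0,"ay":0,"az":0},{"dx":-0.13,"dy":0.009,"dz":0,"ax":0,"ay":0,"az":0},{"dx":-0.18,"dy":0.012,"dz":0,"ax":0,"ay":0,"az":0},{"dx":-0.22,"dy":0.015,"dz":0,"ax":0,"ay":0,"az":0}]' |head -2; python3 -m handwheel '[{"dx":0,"dy":0.01,"dz":0,"ax":0,"ay":0,"az":0},{"dx":0,"dy":0.01,"dz":0,"ax":0,"ay":0,"az":0}]' |head -2;python3 to.py .546 .169 .18 -.078
```

```text
time: 22.48
tool_pos: [0.5115, 0.17, 0.2357]
time: 22.72
tool_pos: [0.5227, 0.1714, 0.2366]
d [-0.0006  0.0235  0.0565] r [-0.0022  0.      0.0017] | t 22.73 [0.5227 0.1714 0.2366] F [ 0.23  0.91 -0.98] w 0.339
```

```bash
python3 -m handwheel '[{"dx":0,"dy":0.01,"dz":0.02,"ax":0,"ay":0,"az":0},{"dx":0,"dy":0.018,"dz":0.04,"ax":0,"ay":0,"az":0},{"dx":0,"dy":0.02,"dz":0.056,"ax":0,"ay":0,"az":0},{"dx":0,"dy":0.02,"dz":0.056,"ax":0,"ay":0,"az":0},{"dx":0,"dy":0.02,"dz":0.056,"ax":0,"ay":0,"az":0}]';python3 to.py .606 .1643 .18 -.078
python3 - <<'E'
from h import *
f=grab('wrist','w10'); f=grab('side','s10');cv2.imwrite('pics/s10c.png',cv2.resize(f['image'][200:300,240:370],None,fx=5.5,fy=5.5,interpolation=2))
f=grab('top','t10')
E
```

```text
time: 23.35
tool_pos: [0.5429, 0.1699, 0.182]
tool_rot: [0.0, 0.733, 0.68, 0.0]
contact_force: [0.2, -0.8, 0.4]
gripper_width: 0.341
d [-0.0008  0.0634  0.002 ] r [ 0.0002 -0.0001  0.0024] | t 23.35 [0.5429 0.1699 0.182 ] F [ 0.21 -0.84  0.41] w 0.341
```

View pics/s10c.png

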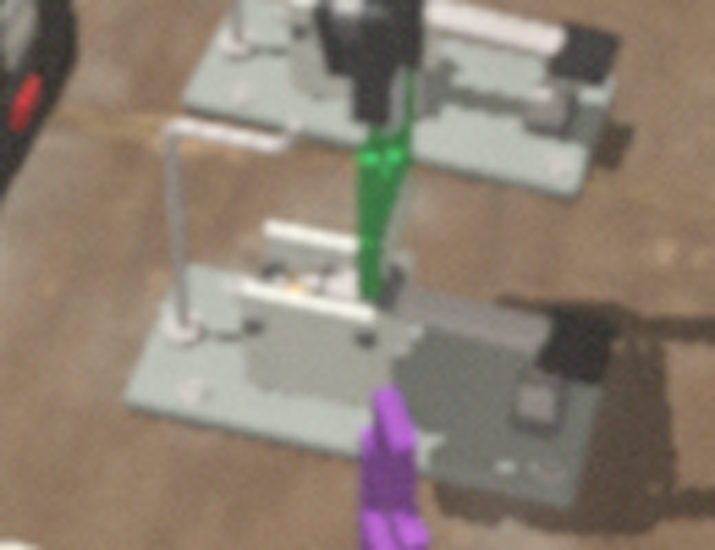

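View pics/w10.png

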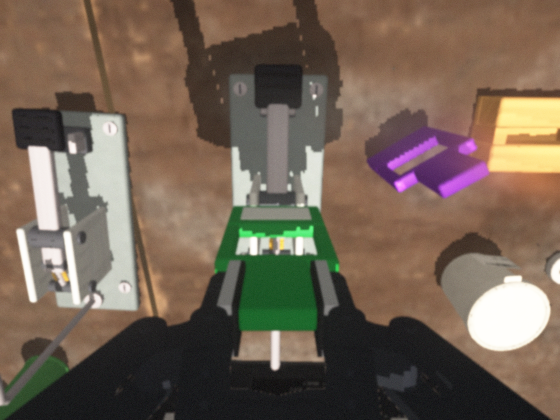

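View pics/t10.png

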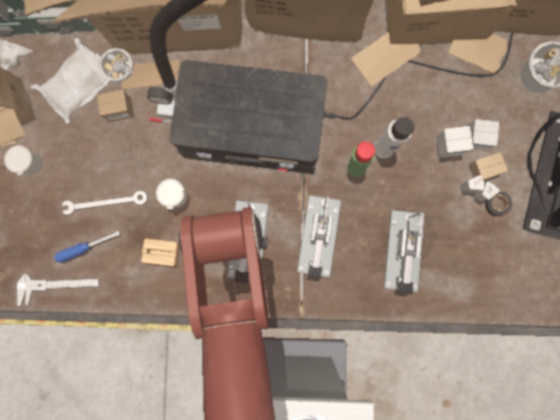

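```bash
python3 -m handwheel '[{"dx":0,"dy":0.01,"dz":0,"ax":0,"ay":0,"az":0},{"dx":0,"dy":0.02,"dz":0,"ax":0,"ay":0,"az":0},{"dx":0,"dy":0.03,"dz":0,"ax":0,"ay":0,"az":0},{"dx":0,"dy":0.036,"dz":0,"ax":0,"ay":0,"az":0}]' | egrep 'pos|force'; python3 -m handwheel '[{"dx":0,"dy":0.008,"dz":0,"ax":0,"ay":0,"az":0},{"dx":0,"dy":0.016,"dz":0,"ax":0,"ay":0,"az":0},{"dx":0,"dy":0.024,"dz":0,"ax":0,"ay":0,"az":0},{"dx":0,"dy":0.026,"dz":0,"ax":0,"ay":0,"az":0},{"dx":0,"dy":0.026,"dz":0,"ax":0,"ay":0,"az":0}]'; python3 to.py .606 .1643 .16 -.078
python3 - <<'E'
from h import *
f=grab('wrist','w11'); f=grab('side','s11');cv2.imwrite('pics/s11c.png',cv2.resize(f['image'][200:300,240:370],None,fx=5.5,fy=5.5,interpolation=2))
E
```

```text
tool_pos: [0.5795, 0.1668, 0.1818]
contact_force: [0.8, 0.2, 0.2]
time: 24.62
tool_pos: [0.6046, 0.165, 0.1817]
tool_rot: [-0.0, 0.733, 0.68, -0.0]
contact_force: [-0.3, 0.1, -0.6]
gripper_width: 0.342
d [-0.0006  0.0014  0.0217] r [-0.0003  0.      0.0022] | t 24.62 [0.6046 0.165  0.1817] F [-0.33  0.06 -0.59] w 0.342
```

View pics/s11c.png

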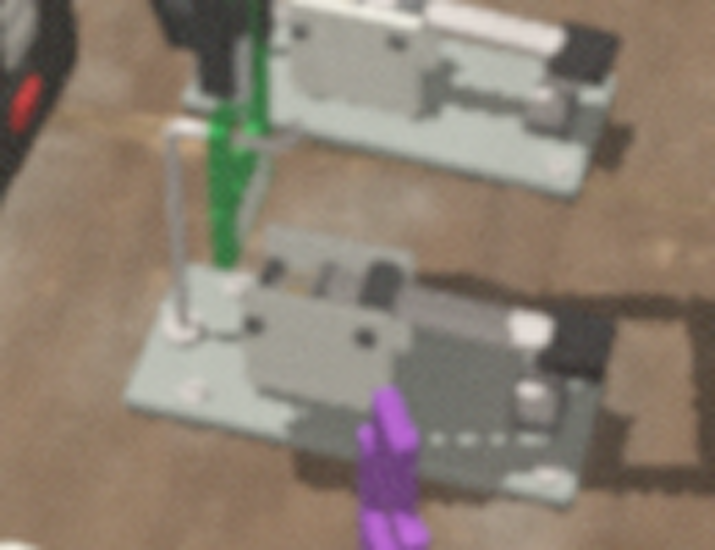

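View pics/w11.png

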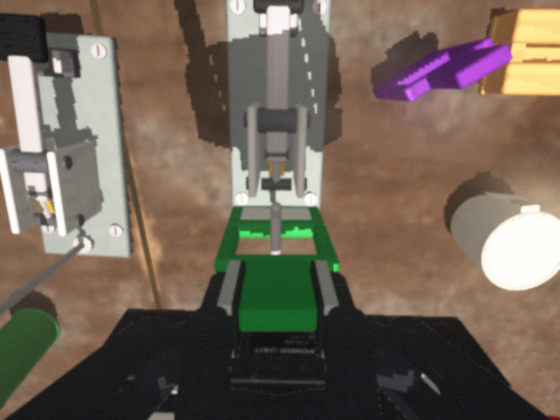

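```bash
python3 -m handwheel '[{"dx":0,"dy":0,"dz":0.006,"ax":0,"ay":0,"az":0},{"dx":0,"dy":0,"dz":0.012,"ax":0,"ay":0,"az":0},{"dx":0,"dy":0,"dz":0.018,"ax":0,"ay":0,"az":0},{"dx":0,"dy":0,"dz":0.018,"ax":0,"ay":0,"az":0}]'| egrep 'pos|force'; for i in 1 2 3 4 5; do python3 -m handwheel '[{"dx":0,"dy":0,"dz":0.001,"ax":0,"ay":0,"az":0},{"dx":0,"dy":0,"dz":0.001,"ax":0,"ay":0,"az":0}]'| egrep 'pos|force'; done
```

```text
tool_pos: [0.6046, 0.165, 0.1637]
contact_force: [-0.8, 0.2, 0.9]
tool_pos: [0.6048, 0.165, 0.1633]
contact_force: [-0.5, 0.2, 2.0]
tool_pos: [0.6048, 0.165, 0.1615]
contact_force: [1.0, 0.3, 0.1]
tool_pos: [0.6047, 0.165, 0.1603]
contact_force: [2.0, -0.5, -1.2]
tool_pos: [0.6047, 0.165, 0.1597]
contact_force: [2.2, -0.2, -1.0]
tool_pos: [0.6047, 0.165, 0.1588]
contact_force: [1.4, -0.8, -0.9]
```

```bash
for i in 1 2 3 ; do python3 -m handwheel '[{"dx":0,"dy":0,"dz":0.001,"ax":0,"ay":0,"az":0},{"dx":0,"dy":0,"dz":0.001,"ax":0,"ay":0,"az":0}]'| egrep 'pos|force'; done;  python3 - <<'E'
from h import *
f=grab('wrist','w12'); f=grab('side','s12');cv2.imwrite('pics/s12c.png',cv2.resize(f['image'][200:300,240:370],None,fx=5.5,fy=5.5,interpolation=2))
E
```

```text
tool_pos: [0.6048, 0.165, 0.1584]
contact_force: [1.2, -0.7, 2.9]
tool_pos: [0.6049, 0.165, 0.1582]
contact_force: [-0.1, -1.5, 6.8]
tool_pos: [0.605, 0.165, 0.1582]
contact_force: [-2.2, -1.3, 9.2]
```

View pics/s12c.png

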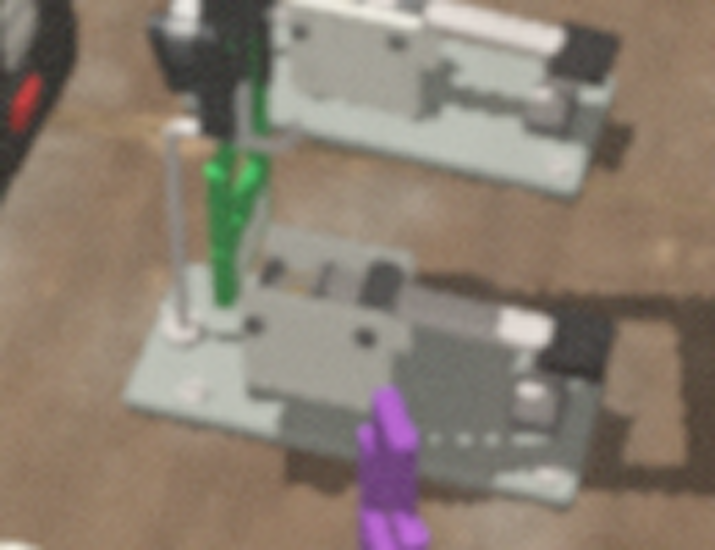

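```bash
python3 -m handwheel '[{"dx":0,"dy":0,"dz":-0.002,"ax":0,"ay":0,"az":0},{"dx":0,"dy":0,"dz":-0.002,"ax":0,"ay":0,"az":0}]'| egrep 'pos|force'
python3 -m handwheel '[{"dx":0,"dy":0,"dz":0,"ax":0,"ay":0,"az":0},{"dx":0,"dy":0,"dz":0,"ax":0,"ay":0,"az":0},{"dx":0,"dy":0,"dz":0,"ax":0,"ay":0,"az":0},{"dx":0,"dy":0,"dz":0,"ax":0,"ay":0,"az":0},{"dx":0,"dy":0,"dz":0,"ax":0,"ay":0,"az":0}]' 0;python3 - <<'E'
from h import *
f=grab('wrist','w13'); f=grab('side','s13');cv2.imwrite('pics/s13c.png',cv2.resize(f['image'][200:300,240:370],None,fx=5.5,fy=5.5,interpolation=2))
E
```

```text
tool_pos: [0.6049, 0.165, 0.1583]
contact_force: [0.5, -1.6, 3.6]
time: 28.2
tool_pos: [0.6045, 0.165, 0.1577]
tool_rot: [-0.0, 0.733, 0.68, -0.0]
contact_force: [-0.3, 0.3, -0.0]
gripper_width: 1.002
```

View pics/s13c.png

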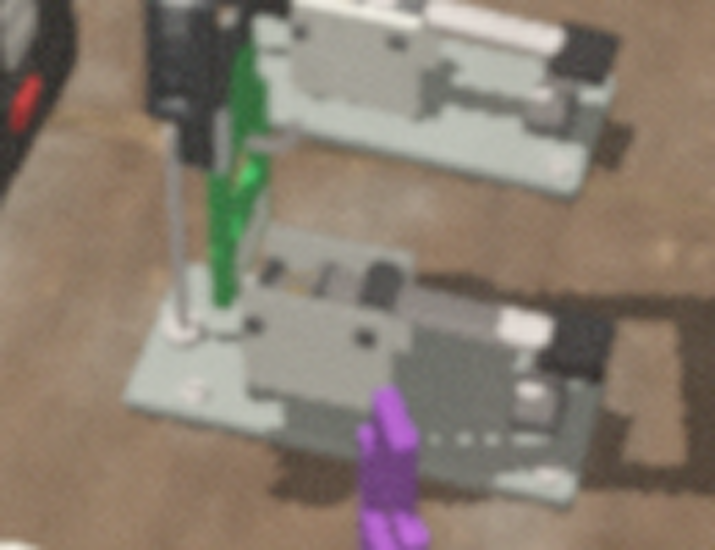

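View pics/w13.png

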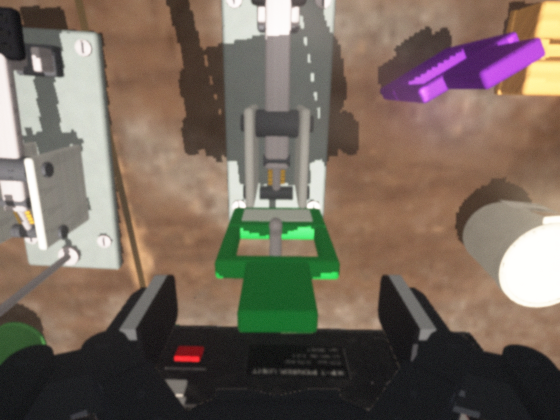

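Tag hangs on its own and the tab is clear of the fingers. Retreat straight up.

```bash
python3 -m handwheel '[{"dx":0,"dy":0,"dz":-0.015,"ax":0,"ay":0,"az":0},{"dx":0,"dy":0,"dz":-0.035,"ax":0,"ay":0,"az":0},{"dx":0,"dy":0,"dz":-0.065,"ax":0,"ay":0,"az":0},{"dx":0,"dy":0,"dz":-0.11,"ax":0,"ay":0,"az":0},{"dx":0,"dy":0,"dz":-0.15,"ax":0,"ay":0,"az":0}]' 0| egrep 'pos|force'
python3 -m handwheel '[{"dx":0,"dy":-0.05,"dz":0,"ax":0,"ay":0,"az":0},{"dx":0,"dy":-0.1,"dz":0,"ax":0,"ay":0,"az":0},{"dx":0,"dy":-0.15,"dz":0,"ax":0,"ay":0,"az":0},{"dx":0,"dy":-0.15,"dz":0,"ax":0,"ay":0,"az":0},{"dx":0,"dy":-0.15,"dz":0,"ax":0,"ay":0,"az":0}]' 0;python3 - <<'E'
from h import *
f=grab('side','s14');cv2.imwrite('pics/s14c.png',cv2.resize(f['image'][110:300,235:385],None,fx=4,fy=3.1,interpolation=2))
f=grab('top','t14');cv2.imwrite('pics/t14c.png',cv2.resize(f['image'][130:310,140:440],None,fx=2.6,fy=2.6,interpolation=2))
E
```

```text
tool_pos: [0.6049, 0.1651, 0.3118]
contact_force: [-0.4, -0.4, 0.8]
time: 29.55
tool_pos: [0.4556, 0.1764, 0.3096]
tool_rot: [0.001, 0.733, 0.68, 0.001]
contact_force: [-0.0, 0.6, -0.0]
gripper_width: 0.999
```

View pics/s14c.png

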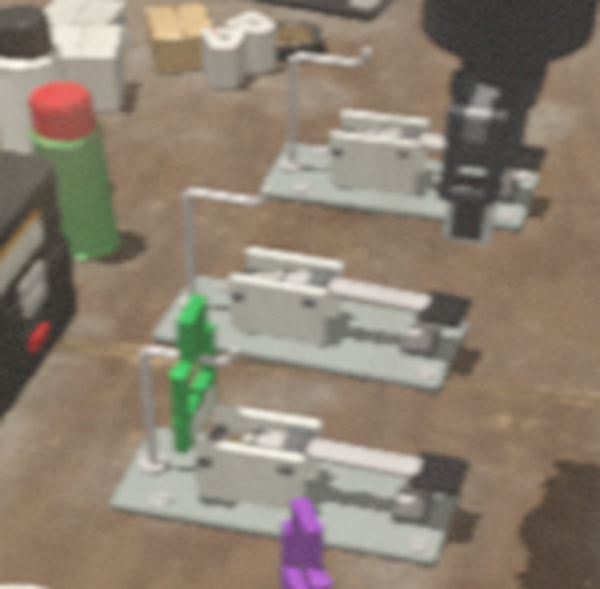

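View pics/t14c.png

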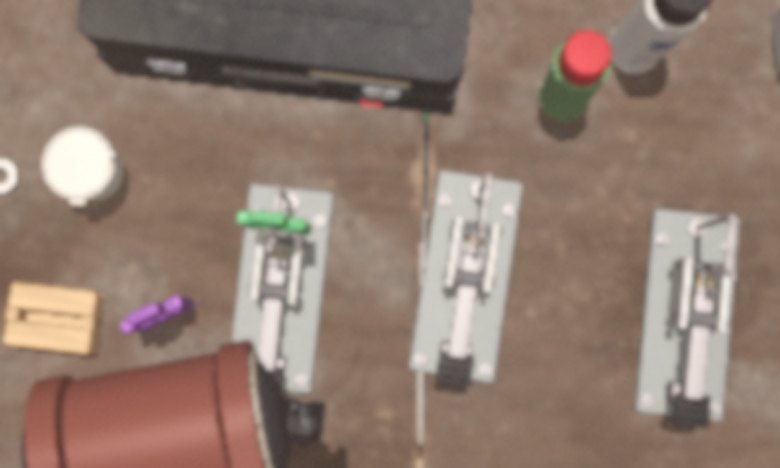

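```bash
python3 -c "
from plant import manip
print(manip.job_done())"
```

```text
the job is handed in; nothing more can be done
None
```

All three latches are pushed shut, and the green tag hangs by its window on the hook of the sound one. That is the leftmost latch seen from the robot, at about y = +0.17 m. I can't say which of the letters a, b or c it is.

- **Release forces:** measured as the peak vertical force, the left latch let go at about 11.7 N (sound), the middle at about 21 N (stiff) and the right at about 5.7 N (weak). The stiff and weak readings came out a little above the nominal 18 and 4.5 N. The left latch's first readings also had 6–8 N of sideways force from the tilted pad, for a total of about 14 N. The ranking of the three was clear either way.
- **Last checks:** the final side and top pictures show all three levers down, the tag hanging freely near the intended spot on the hook, and the spray can upright and not moved. The purple look-alike was left alone, and the robot was clear of everything.
- **Disagreement between cameras:** the top and wrist cameras differed by about 3 mm in y, which is small next to the window's room around the rod.
- **Timing:** the job was handed in at about 30 s. No verdict was reported.

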